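# Close a repaired power unit's hatch and trace its seam with the continuity probe

### The job

Press the power unit's raised hatch down until it is fully home, flush with the rest of the top. Then take the probe from its pot and draw its tip along the whole seam between hatch and casing in one continuous pass, starting at the end beside the earth terminal, slowly (a few centimetres a second), pressing only lightly and never lifting off on the way. Hang the probe upright in its pot again by its collar, and leave the mug, the screwdriver and the tester where they are.

Things in the scene. Friction and masses are not known exactly. Their poses are not given: they have to be found in the camera images.
- casing: Power unit: grey metal box 180 x 180 mm, 60 mm high to its flat top, fixed to the table. Origin: centre of the underside, x, y along its sides, z up. A seam crosses the top: in this frame (mm) straight from (-30, 80) to (-30, 10) to (10, -30) to (80, -30). On its +x +y side lies the bare-metal hatch. Earth terminal: the only stud, brass, 9 mm across, 12 mm high, on the top at (-66, 70).
- hatch (a joint): How far the hatch has been pressed down, m: 0 = proud of the casing's top by 6 mm, 0.006 = fully home and flush. It starts 4.5 to 6 mm proud, slides straight down without tilting against a friction of about 6 N, meets a hard stop, and stays where it is left.
- hatch_pad (a point): Where to press the hatch: centre of the top of a round pad 32 mm across and 2 mm high on the hatch, at (40, 40) mm in the casing's frame. It moves with the hatch: 62 mm above the table when home, up to 68 mm before.
- seam_start (a point): Start of the seam, the end beside the earth terminal. The point is where the probe's tip end is when in the bottom of the seam with the hatch home: 56 mm above the table. The seam is a round-lipped valley (lip radius 6 mm), 14 mm wide at the level of the top, 4 mm deep for the tip; it runs on 4 mm past both ends.
- bend1 (a point): First bend of the seam, 70 mm from the start, same height.
- bend2 (a point): Second bend of the seam, 57 mm further, same height.
- seam_end (a point): Far end of the seam, 70 mm further, same height.
- probe: Cordless probe, about 0.13 kg, loose, upright, tip down, hung by its collar on the pot's rim. Origin: centre of the underside of the collar (44 mm across, 6 mm thick). z up; x, y square to the grip's faces. Square grip 20 x 20 mm from z = 14 to 74 mm, best taken from above at z = 45 mm. Below the collar a nose 14 mm across narrowing to 10 mm at z = -45 mm, then the tip pin.
- tip_end (a point): Lowest point of the probe's round-ended steel tip pin, 4 mm across: on the probe's axis, 60 mm below its origin when not pushed in. The pin is sprung: it slides up to 10 mm into the nose, from 0.8 N at first touch to 2.8 N; beyond that it is hard.
- stand: The probe's pot: a black tube fixed to the table, 60 mm across outside, 28 mm across inside, 90 mm high, open at the top. Origin: centre of its underside. The probe's nose hangs in it and the collar rests on its rim.
- mug: White mug 80 mm across, 95 mm high, loose; origin at centre of its underside. Leave it alone.
- screwdriver: Stubby screwdriver 110 mm long lying on the table, loose; origin under its middle. Leave it alone.
- tester: Hand-held appliance tester, 100 x 210 x 50 mm, loose; origin at centre of its underside. Leave it alone.
Mind the look-alikes: they are no part of the job. Leave any green look-alike of the probe alone. What is shaped like the stand but orange is not meant.

How it is judged:
By the outcome, as a careful person would: the job done as asked, in the order asked, and still so for the second after the job is handed in, with the robot touching nothing.
It also fails if it takes over 72 s, if anything falls off the work surface, if the arm or the gripper's body presses on something with over 40 N, if the wrist force passes 120 N, or if a joint passes its speed limit or range.

### The arm

A 7-joint arm with a two-finger parallel gripper is mounted at the origin on the work surface. World frame = base frame: x ahead of the robot, y to its left, z up, the work surface at z = 0. Lengths are in m, angles in rad, forces in N, time in s.
With the tool pointing down it reaches from about 0.4 to 0.85 m from the base axis. Payload 10.4 kg.
Tool frame: the origin (TCP) lies midway between the tips of the shut fingers; the grasp point (between the pads) lies r.grip_point_offset behind it (r.grip_point_offset is the distance from the TCP to the grasp point, in m); z points along the fingers, y is the line along which they close (so a half turn about z gives the same grasp; the last joint's range is limited). The gripper opens to 87 mm and grips with 3 to 60 N. Pads are 19 mm wide; open, the fingers measure 117 mm over their backs; the gripper's body (75 mm by 190 mm) begins 51 mm behind the grasp point.
Start: joints at [-1.313, 0.332, -0.065, 1.46, 0.022, 1.35, -0.088], TCP at [0.173, 0.601, 0.223] pointing down, gripper open.
Joint ranges: [-2.6, 2.6], [-0.5, 2.12], [-1.47, 1.34], [0.16, 2.42], [-1.27, 4.41], [0.06, 2.06], [-2.6, 2.6]. Speed limits (rad/s): [2.22, 2.22, 2.79, 2.79, 3.14, 3.14, 3.14].

### API

Orientations are given as a unit quaternion [x, y, z, w].
In Python, from bench import r gives the robot as it stands.
- The arm moves only by the tool play_rows, never from a script. Its arguments are lists of equal length, an entry for each row: "claw": the closure, from 0 (fully open) to 1 (shut); "delta_pos": the shift along the tool's x, y, z scaled (see below), a list of three; "delta_rot": the turn, a rotation vector about the tool's x, y, z scaled (see below), a list of three. A call has 1 to 8 rows; each row shifts and turns the commanded pose from where the row before left it, along the tool's axes as they then stand; what a row does not reach is not made up. The controller multiplies each number of a shift by 200 mm and each number of a turn by pi rad. A row lasts 1/10 s, in which the tool goes at most 50 mm and 8.59 degrees, less where a joint would pass 70% of its speed; a pose out of reach is approached as far as the arm can. A call with a number of a shift or a turn outside -1 to 1 is refused whole. A call with a gripper value outside its range is refused whole. The fingers move at their own pace and stop on an object; "squeeze" is the grip in N (left out, the last holds). Time passes only in rows, so rows that do not move let the fingers close. It gives the time, the measured TCP pose, the force, the opening and the grip force at its end, in the units of the state.
- r.read_state(): the state, without advancing time (a new reading comes with each control period).
- r.camera(name): name is "scene" or "top"; returns a dict with "pixels" (420x560x3 uint8, red, green, blue), "camera_matrix" (3x3 intrinsics, pixels), "D" ([k1, k2, p1, p2, k3] as OpenCV has them; the pictures are not rectified), "cam_to_world" (4x4, takes a point from camera to world coordinates). Camera axes: x right, y up, looking along -z (the intrinsics and any distortion apply to the point x, -y, -z); pixel columns grow to the right and rows downward; lengths in m; the calibration is good to about 2 mm. A picture is of the moment at which its call begins. There is no depth.
- r.close_job(): hands the job in; it is judged then, once.
The state is a dict: "time": time; "joint_positions": joint angles; "joint_vel": joint speeds; "joint_torque": joint torques, N m; "ee_pos": TCP position; "eef_rot": TCP orientation; "ft_force": force on the tool from outside, world axes, zero at the start; "torque": the same for the moment, N m; "width": finger opening in m; "grip_force": force on a finger pad.
Only numpy, scipy, OpenCV 4.12 (cv2) and the standard library are available. Lean on these libraries where they do the work, as an engineer would, in place of code of your own. Each camera call takes 0.05 s, during which the arm holds its last target. There are 200 camera calls.

## Working session

There is one attempt and no reset: what is moved stays moved. The work goes in short steps, Python scripts to look and compute and a tool call to move; the robot and the scene stay as the last step left them, time stands still between calls to the robot, and variables do not carry over. Pictures are saved under pics/ and viewed, at most 10 in all, crops included, and the job is handed in when it is done.

Besides the shell and the picture viewer there is one more tool, called after "Call:" as name(argument=value, ...) on one line, values as JSON. play_rows: Moves the arm, as the interface text tells. Shifts and turns lie within -1 to 1; 1 stands for 200 mm of shift or pi rad of turn. Its arguments: {"type":"object","properties":{"claw":{"type":"array"},"delta_pos":{"type":"array"},"delta_rot":{"type":"array"},"squeeze":{"type":"number"}},"required":["claw","delta_pos","delta_rot"]}

```bash
mkdir -p pics; ls
python3 - <<'E'
from bench import r
import cv2,numpy as np,pickle
print(r.read_state(), r.grip_point_offset)
d={}
for n in("scene","top"):
    c=r.camera(n);d[n]=c;cv2.imwrite(f"pics/{n}0.png",c["pixels"][:,:,::-1]);print(n,c["camera_matrix"],c["D"],c["cam_to_world"])
pickle.dump(d,open("c0.pkl","wb"))
E
```

```text
pics
{'time': 0.0, 'joint_positions': array([-1.31260622,  0.3328443 , -0.06469519,  1.46093076,  0.02156528,
        1.34991776, -0.08847669]), 'joint_vel': array([ 0.0003784 ,  0.00109974, -0.00100077, -0.00063132,  0.0005979 ,
       -0.00185099,  0.00061317]), 'joint_torque': array([-1.02294023e-03, -6.23246741e+01,  2.40848854e-02, -3.89903426e+01,
       -6.13569003e-02,  3.97908222e-02,  1.22371762e-04]), 'ee_pos': array([0.17308622, 0.60014921, 0.22177618]), 'eef_rot': array([ 1.39918462e-01,  9.90162779e-01, -6.98501316e-04, -8.14607726e-05]), 'ft_force': array([ 0.09393385,  0.57763184, -0.12324956]), 'torque': array([-0.02719422,  0.00411812, -0.02455319]), 'grip_force': 0.0, 'width': 0.08694453775499857} 0.0187
scene [[441.13755088   0.         271.82026039]
 [  0.         441.13755088 208.06044426]
 [  0.           0.           1.        ]] [-0.12397911  0.          0.          0.          0.        ] [[ 0.87324482 -0.32732475  0.36097368  0.94514257]
 [ 0.48728048  0.58827186 -0.64536343 -0.65469194]
 [-0.00110723  0.7394557   0.67320431  0.74523947]
 [ 0.          0.          0.          1.        ]]
top [[428.31630752   0.         280.35639377]
 [  0.         428.31630752 205.36132134]
 [  0.           0.           1.        ]] [0.04196068 0.         0.         0.         0.        ] [[ 0.00300837  0.99944271 -0.0332448   0.54867538]
 [-0.99986948  0.00247861 -0.01596475 -0.04113481]
 [-0.01587346  0.03328849  0.99931972  0.88965528]
 [ 0.          0.          0.          1.        ]]
```

View pics/scene0.png

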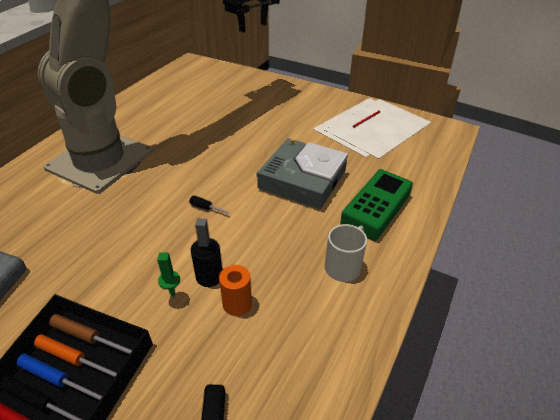

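View pics/top0.png

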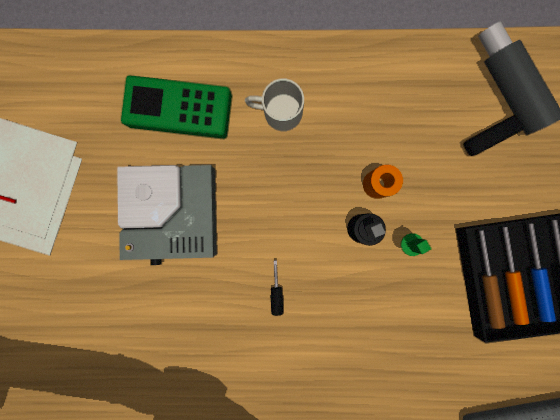

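The scene picture shows the casing near (303,172), the pot with the grey-gripped probe at (206,255), the green decoy at (168,280) and the orange pot at (235,290). In the top picture the casing spans (118–216, 164–260) with its brass stud at (128,247), hatch up-left and pad at (144,192). 
Candidates for the probe and pot (top picture): black pot with probe (367,229), green probe look-alike (416,244), orange pot (384,181). I choose the black pot at (367,229), and will check it in a crop.

```bash
cat > h.py <<'E'
import numpy as np,cv2
def ray(c,uv):
    n=cv2.undistortPoints(np.float64(uv).reshape(-1,1,2),c["camera_matrix"],np.array(c["D"],float)).reshape(-1,2)
    T=c["cam_to_world"];return T[:3,3],np.c_[n[:,0],-n[:,1],-np.ones(len(n))]@T[:3,:3].T
def at_z(c,uv,z):
    o,d=ray(c,uv);return o+d*((z-o[2])/d[:,2])[:,None]
def proj(c,P):
    T=np.linalg.inv(c["cam_to_world"]);p=np.float64(P).reshape(-1,3)@T[:3,:3].T+T[:3,3]
    return cv2.projectPoints(p*[1,-1,-1],np.zeros(3),np.zeros(3),c["camera_matrix"],np.array(c["D"],float))[0].reshape(-1,2)
E
python3 - <<'E'
import pickle,cv2,numpy as np
from h import *
d=pickle.load(open("c0.pkl","rb"))
t=d["top"]["pixels"][:,:,::-1];s=d["scene"]["pixels"][:,:,::-1]
def crop(im,x,y,w,h,k): return cv2.resize(im[y:y+h,x:x+w],None,fx=k,fy=k,interpolation=cv2.INTER_CUBIC)
a=crop(t,110,155,115,115,5);cv2.imwrite("pics/cas.png",a)
b=crop(t,340,195,66,70,6);e=crop(s,180,205,66,90,6)
H=np.zeros((540,800,3),np.uint8);H[:420,:396]=b;H[:540,400:796]=e;cv2.imwrite("pics/pot.png",H)
print(at_z(d["top"],[[167,212],[128,247],[144,192]],.06), at_z(d["top"],[[362,226]],.09))
E
```

```text
[[0.5628457  0.19199645 0.06      ]
 [0.4950517  0.26628022 0.06      ]
 [0.6015798  0.23702126 0.06      ]] [[ 0.53731413 -0.18007671  0.09      ]]
```

View pics/cas.png

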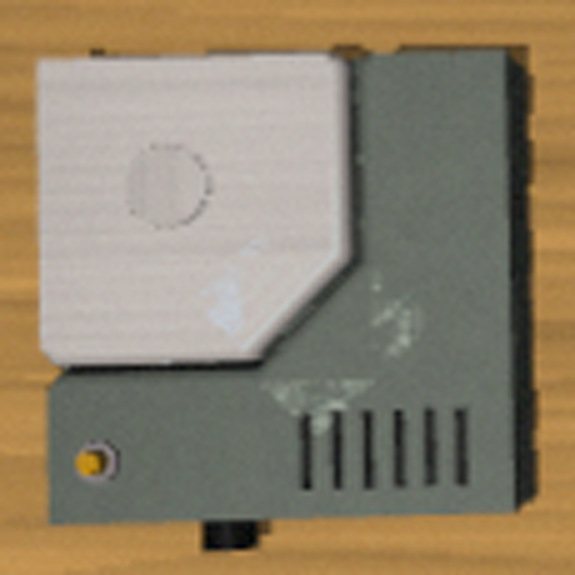

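View pics/pot.png

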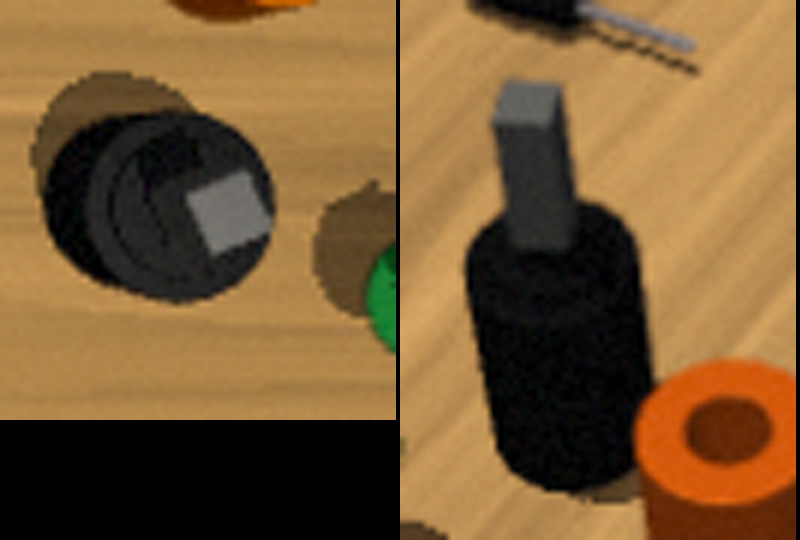

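The casing crop shows the brass stud at crop (95,462), the casing-top corners at (503,55), (515,513) and (50,523), and the pad at (168,186). The pot crop confirms the grey square grip in the black pot, not the green or orange ones; the grip is turned by about 20°.

Run:
```python
import pickle,cv2,numpy as np
from h import *
from scipy.optimize import least_squares
d=pickle.load(open("c0.pkl","rb"));T,S=d["top"],d["scene"]
px=lambda a,o,k:(np.float64(a)+.5)/k-.5+np.array(o)
cas=px([[503,55],[515,513],[50,523],[168,186],[93,462]],(110,155),5)
M=np.float64([[90,-90,60],[-90,-90,60],[-90,90,60],[40,40,67],[-66,70,68]])/1000
def W(p,M): c,s=np.cos(p[2]),np.sin(p[2]);return np.c_[M[:,0]*c-M[:,1]*s+p[0],M[:,0]*s+M[:,1]*c+p[1],M[:,2]]
f=least_squares(lambda p:(proj(T,W(p,M))-cas).ravel(),[.57,.19,0]);print("casing",f.x,np.degrees(f.x[2]));print(f.fun.reshape(-1,2).round(2))
# predicted in scene
print("scene pred",proj(S,W(f.x,M)).round(1))
# grip top
def quad(c,x,y,w,h,lo,hi):
    g=cv2.cvtColor(c["pixels"],cv2.COLOR_RGB2GRAY)[y:y+h,x:x+w]
    k=6;G=cv2.resize(g,None,fx=k,fy=k,interpolation=cv2.INTER_CUBIC);return G
G=quad(T,366,220,24,24,0,0);hsv=None
m=((G>85)&(G<200)).astype(np.uint8)
b=cv2.cvtColor(cv2.resize(T["pixels"][220:244,366:390],None,fx=6,fy=6,interpolation=cv2.INTER_CUBIC),cv2.COLOR_RGB2HSV)[:,:,1]
m=((G>80)&(b<60)).astype(np.uint8)
n,l,st,ce=cv2.connectedComponentsWithStats(m);i=1+st[1:,4].argmax();rc=cv2.minAreaRect(np.argwhere(l==i)[:,::-1].astype(np.float32))
q=px(cv2.boxPoints(rc),(366,220),6);w=at_z(T,q,.164);print("grip",st[i],w.round(4),w.mean(0),np.degrees(np.arctan2(*(w[1]-w[0])[1::-1])),px(ce[i],(366,220),6),at_z(T,px(ce[i],(366,220),6)[None],.164))
# pot collar/rim: dark circle
a=px([[181,206]],(340,195),6);print("pot rim",at_z(T,a,.093))
p=at_z(T,a,.093)[0];print("pred scene top of grip", proj(S,[[w.mean(0)[0],w.mean(0)[1],.164],[p[0],p[1],.164]]))
# scene casing crop
cv2.imwrite("pics/scas.png",cv2.resize(S["pixels"][135:210,250:355,::-1],None,fx=7,fy=7,interpolation=cv2.INTER_CUBIC))
```

```text
casing [0.56287007 0.19516449 0.02643562] 1.5146494231503065
[[ 0.7  -0.94]
 [-0.04  0.24]
 [-0.41  0.55]
 [ 0.01 -0.15]
 [-0.25  0.28]]
scene pred [[321.4 192.8]
 [255.9 171.6]
 [287.1 137. ]
 [323.2 156.7]
 [291.8 140.3]]
grip [  32   22   83   82 4256] [[ 0.5365 -0.1812  0.164 ]
 [ 0.5446 -0.1986  0.164 ]
 [ 0.5273 -0.2064  0.164 ]
 [ 0.5192 -0.189   0.164 ]] [ 0.53188025 -0.19379095  0.164     ] -65.0990791698806 [377.75763628 229.98652882] [[ 0.5317753  -0.19353465  0.164     ]]
pot rim [[ 0.53203066 -0.19376966  0.093     ]]
pred scene top of grip [[200.64504173 220.33584359]
 [200.71552641 220.35577632]]
```

View pics/scas.png

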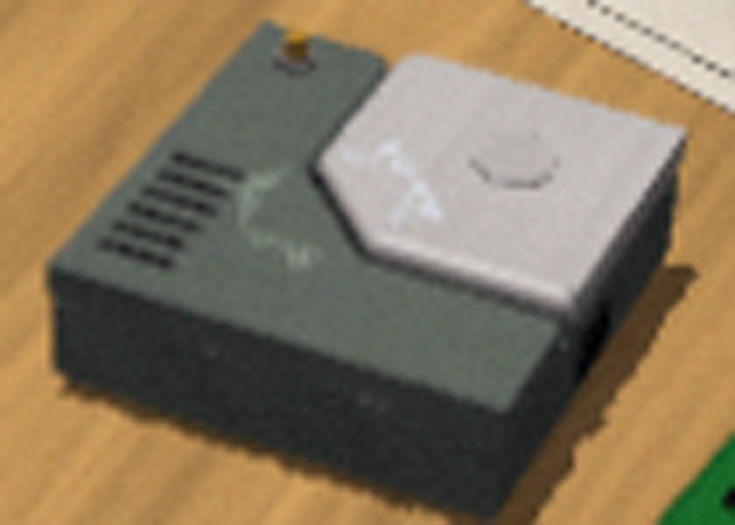

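The scene crop's casing corners (322.6,193.6), (257.1,173.3) and (287.4,138.1) lie about 1 px from the top-camera fit, so casing pose (0.563, 0.195, 1.5°) holds to about 2 mm. Next: turn, lower and shut the fingers.

Call:
play_rows(claw=[1, 1, 1, 1, 1, 1, 1], delta_pos=[[0, 0, 0.083], [0, 0, 0.083], [0, 0, 0.083], [0, 0, 0.083], [0, 0, 0.083], [0, 0, 0.083], [0, 0, 0]], delta_rot=[[0, 0, 0.0453], [0, 0, 0.0453], [0, 0, 0.0453], [0, 0, 0.0453], [0, 0, 0.0453], [0, 0, 0.0453], [0, 0, 0]], squeeze=20)

```text
time: 0.8
ee_pos: [0.1727, 0.5989, 0.1202]
eef_rot: [0.538, 0.843, -0.002, 0.001]
ft_force: [0.1, -0.5, 0.1]
width: 0.0389
grip_force: 0.0
```

```bash
cat > go.py <<'E'
import sys,numpy as np
from bench import r
from scipy.spatial.transform import Rotation as R
s=r.read_state();p=s["ee_pos"];Q=R.from_quat(s["eef_rot"]);M=Q.as_matrix()
print("t",round(s["time"],2),"p",p.round(4),"F",s["ft_force"].round(2),"w",round(s["width"],4),"g",round(s["grip_force"],1),"yaw_y",np.degrees(np.arctan2(M[1,1],M[0,1])).round(2),"tilt",M[:,2].round(4))
for a in sys.argv[1:]:
    t=np.array(eval(a));d=M.T@(t-p);print(a,"total scaled",(d/.2).round(4),"dist",np.linalg.norm(d).round(3))
E
python3 go.py "(.602,.236,.11)"
```

```text
t 0.8 p [0.1727 0.5989 0.1202] F [ 0.09 -0.48  0.09] w 0.0389 g 0.0 yaw_y 24.87 tilt [-8.0e-04 -4.6e-03 -1.0e+00]
(.602,.236,.11) total scaled [-2.5489  1.1846  0.0577] dist 0.562
```

Call:
play_rows(claw=[1, 1, 1, 1, 1, 1, 1, 1], delta_pos=[[-0.2125, 0.0987, 0], [-0.2125, 0.0987, 0], [-0.2125, 0.0987, 0], [-0.2125, 0.0987, 0], [-0.2125, 0.0987, 0], [-0.2125, 0.0987, 0], [-0.2125, 0.0987, 0], [-0.2125, 0.0987, 0]], delta_rot=[[0, 0, 0], [0, 0, 0], [0, 0, 0], [0, 0, 0], [0, 0, 0], [0, 0, 0], [0, 0, 0], [0, 0, 0]])

```text
time: 1.6
ee_pos: [0.4614, 0.358, 0.1241]
eef_rot: [0.535, 0.845, 0.001, 0.0]
ft_force: [1.0, 0.8, 0.3]
width: 0.0009
grip_force: 0.0
```

Call:
play_rows(claw=[1, 1, 1, 1, 1, 1], delta_pos=[[-0.2125, 0.0987, 0], [-0.2125, 0.0987, 0], [-0.2125, 0.0987, 0], [-0.2125, 0.0987, 0.05], [0, 0, 0], [0, 0, 0]], delta_rot=[[0, 0, 0], [0, 0, 0], [0, 0, 0], [0, 0, 0], [0, 0, 0], [0, 0, 0]])

```text
time: 2.2
ee_pos: [0.6041, 0.237, 0.1131]
eef_rot: [0.537, 0.844, -0.0, -0.0]
ft_force: [-0.0, 0.1, -0.7]
width: -0.0
grip_force: 0.0
```

```bash
python3 go.py "(.602,.236,.07)"
```

```text
t 2.2 p [0.6041 0.237  0.1131] F [-0.    0.08 -0.75] w -0.0 g 0.0 yaw_y 25.06 tilt [-3.e-04 -3.e-04 -1.e+00]
(.602,.236,.07) total scaled [-1.000e-04 -1.140e-02  2.154e-01] dist 0.043
```

Call:
play_rows(claw=[1, 1, 1, 1, 1, 1, 1], delta_pos=[[0, -0.0114, 0.1], [0, 0, 0.1], [0, 0, 0.01], [0, 0, 0.01], [0, 0, 0.01], [0, 0, 0.01], [0, 0, 0.005]], delta_rot=[[0, 0, 0], [0, 0, 0], [0, 0, 0], [0, 0, 0], [0, 0, 0], [0, 0, 0], [0, 0, 0]])

```text
time: 2.9
ee_pos: [0.6017, 0.2383, 0.0651]
eef_rot: [0.537, 0.844, 0.001, 0.0]
ft_force: [-1.6, 2.3, 5.2]
width: 0.0005
grip_force: 2.4
```

Call:
play_rows(claw=[1, 1, 1, 1], delta_pos=[[0, 0, 0.006], [0, 0, 0.006], [0, 0, 0.005], [0, 0, 0.003]], delta_rot=[[0, 0, 0], [0, 0, 0], [0, 0, 0], [0, 0, 0]])

```text
time: 3.3
ee_pos: [0.6018, 0.2383, 0.0623]
eef_rot: [0.537, 0.843, 0.001, 0.0]
ft_force: [-8.8, 0.3, 25.0]
width: 0.0007
grip_force: 12.5
```

Call:
play_rows(claw=[1, 1, 1], delta_pos=[[0, 0, 0.001], [0, 0, 0.001], [0, 0, 0]], delta_rot=[[0, 0, 0], [0, 0, 0], [0, 0, 0]])

```text
time: 3.6
ee_pos: [0.6018, 0.2383, 0.0623]
eef_rot: [0.537, 0.843, 0.001, 0.0]
ft_force: [-8.2, 0.1, 23.8]
width: 0.0006
grip_force: 12.0
```

```bash
python3 go.py "(.532,-.193,.2)"
```

```text
t 3.6 p [0.6018 0.2383 0.0623] F [-8.23  0.11 23.85] w 0.0006 g 12.0 yaw_y 25.01 tilt [ 0.0015  0.0022 -1.    ]
(.532,-.193,.2) total scaled [-1.806  -1.2265 -0.6937] dist 0.458
```

Call:
play_rows(claw=[1, 1, 1, 0.3, 0, 0, 0, 0], delta_pos=[[0, 0, -0.2], [0, 0, -0.24], [0, 0, -0.24], [-0.2007, -0.1363, 0], [-0.2007, -0.1363, 0], [-0.2007, -0.1363, 0], [-0.2007, -0.1363, 0], [-0.2007, -0.1363, 0]], delta_rot=[[0, 0, 0], [0, 0, 0], [0, 0, 0], [0, 0, 0], [0, 0, 0], [0, 0, 0], [0, 0, 0], [0, 0, 0]])

```text
time: 4.4
ee_pos: [0.5616, -0.0046, 0.1952]
eef_rot: [0.538, 0.843, -0.0, -0.0]
ft_force: [0.9, -0.4, 0.2]
width: 0.0327
grip_force: 0.0
```

Call:
play_rows(claw=[0, 0, 0, 0, 0, 0], delta_pos=[[-0.2007, -0.1363, 0], [-0.2007, -0.1363, 0], [-0.2007, -0.1363, 0], [-0.2007, -0.1363, 0], [0, 0, 0], [0, 0, 0]], delta_rot=[[0, 0, 0], [0, 0, 0], [0, 0, 0], [0, 0, 0], [0, 0, 0], [0, 0, 0]])

```text
time: 5.0
ee_pos: [0.5307, -0.1953, 0.1951]
eef_rot: [0.539, 0.842, -0.0, -0.0]
ft_force: [-0.6, -0.5, 0.2]
width: 0.0803
grip_force: 0.0
```

```bash
python3 go.py "(.532,-.1937,.116)"
python3 - <<'E'
from bench import r
import cv2,numpy as np,pickle
d={n:r.camera(n) for n in("scene","top")};pickle.dump(d,open("c1.pkl","wb"))
a=cv2.resize(d["top"]["pixels"][160:265,112:220,::-1],None,fx=3.7,fy=3.7,interpolation=cv2.INTER_CUBIC)
b=cv2.resize(d["scene"]["pixels"][190:300,150:260,::-1],None,fx=3.6,fy=3.6,interpolation=cv2.INTER_CUBIC)
H=np.zeros((400,800,3),np.uint8);H[:a.shape[0],:a.shape[1]]=a;H[:b.shape[0],400:400+b.shape[1]]=b;cv2.imwrite("pics/c1.png",H)
E
```

```text
t 5.0 p [ 0.5307 -0.1953  0.1951] F [-0.59 -0.53  0.16] w 0.0803 g 0.0 yaw_y 24.79 tilt [-9.e-04 -4.e-04 -1.e+00]
(.532,-.1937,.116) total scaled [0.0044 0.0098 0.3954] dist 0.079
```

View pics/c1.png

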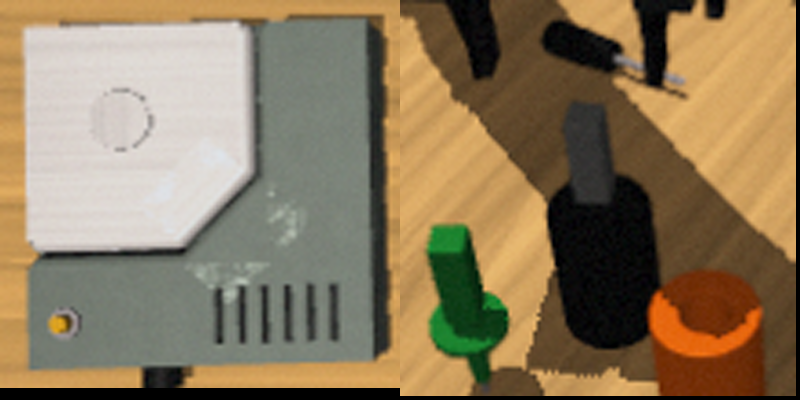

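Crop: the hatch lies flush with the top now (pad at crop (122,120)). On the right the open fingers, tips at about (485,75) and (655,80), straddle the grey grip at (587,105), clear of the green look-alike at (455,240).

Run:
```python
import pickle,numpy as np
from h import *
from bench import r
d=pickle.load(open("c1.pkl","rb"));S=d["scene"]
p=np.array([.5307,-.1953,.1951]);y=np.array([np.cos(np.radians(24.8)),np.sin(np.radians(24.8)),0])
off=np.array([150,190])
print("tips pred crop",((proj(S,[p-.0435*y,p+.0435*y,p-.058*y,p+.058*y])-off)*3.6).round(0))
print("grip top pred crop",((proj(S,[[.532,-.1937,.164]])-off)*3.6).round(0))
cv2.imwrite("pics/tips.png",cv2.resize(S["pixels"][170:262,165:285,::-1],None,fx=6.5,fy=6.5,interpolation=cv2.INTER_CUBIC))
```

```text
tips pred crop [[ 90.  63.]
 [255.  71.]
 [ 63.  61.]
 [283.  72.]]
grip top pred crop [[183. 109.]]
```

View pics/tips.png

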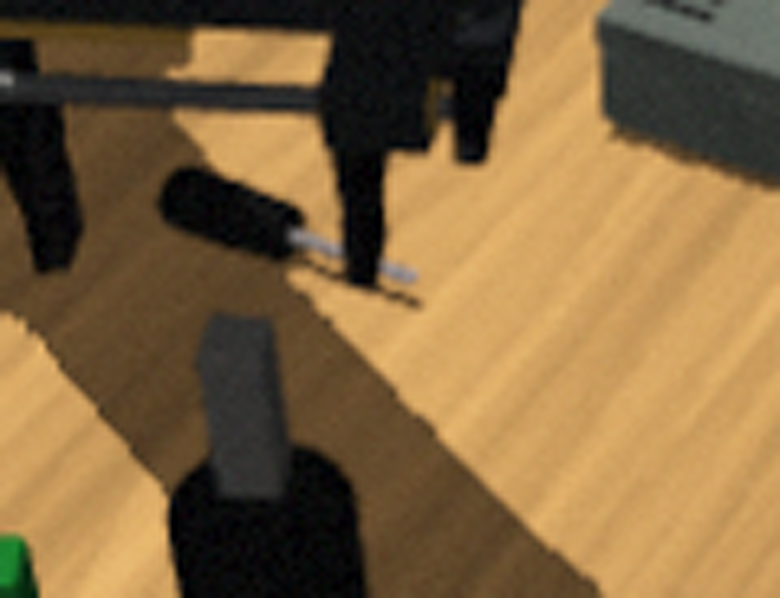

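The crop shows the fingertips at (57,268) and (362,283) either side of the grip top at (240,330); the offset from prediction matches the casing's, so it is the scene camera's bias and the top-camera position stands. Descend and grasp.

Call:
play_rows(claw=[0, 0, 0, 0, 0.8, 0.9, 1, 1], delta_pos=[[0.004, 0.0098, 0.12], [0, 0, 0.14], [0, 0, 0.1354], [0, 0, 0], [0, 0, 0], [0, 0, 0], [0, 0, 0], [0, 0, 0]], delta_rot=[[0, 0, 0], [0, 0, 0], [0, 0, 0], [0, 0, 0], [0, 0, 0], [0, 0, 0], [0, 0, 0], [0, 0, 0]], squeeze=20)

```text
time: 5.9
ee_pos: [0.5335, -0.1922, 0.1175]
eef_rot: [0.537, 0.843, 0.0, 0.001]
ft_force: [-0.9, -0.2, -0.1]
width: 0.0628
grip_force: 0.0
```

Call:
play_rows(claw=[1, 1, 1, 1], delta_pos=[[0, 0, 0], [0, 0, 0], [0, 0, 0], [0, 0, 0]], delta_rot=[[0, 0, 0], [0, 0, 0], [0, 0, 0], [0, 0, 0]])

```text
time: 6.3
ee_pos: [0.5329, -0.1921, 0.1164]
eef_rot: [0.537, 0.843, 0.0, -0.0]
ft_force: [0.0, -0.5, 0.5]
width: 0.0313
grip_force: 0.0
```

```bash
python3 go.py "(.532,-.1937,.2)"
```

```text
t 6.3 p [ 0.5329 -0.1921  0.1164] F [ 0.01 -0.54  0.47] w 0.0313 g 0.0 yaw_y 24.98 tilt [-0.e+00  1.e-04 -1.e+00]
(.532,-.1937,.2) total scaled [-0.0051 -0.0075 -0.4178] dist 0.084
```

Call:
play_rows(claw=[1, 1, 1, 1, 1], delta_pos=[[-0.005, -0.007, 0], [0, 0, 0], [0, 0, 0], [0, 0, 0], [0, 0, 0]], delta_rot=[[0, 0, 0], [0, 0, 0], [0, 0, 0], [0, 0, 0], [0, 0, 0]], squeeze=20)

```text
time: 6.8
ee_pos: [0.532, -0.1937, 0.1164]
eef_rot: [0.537, 0.843, -0.0, -0.0]
ft_force: [0.9, -0.2, -1.9]
width: 0.02
grip_force: 20.0
```

```bash
python3 go.py "(.532,-.1937,.2)"
```

```text
t 6.8 p [ 0.532  -0.1937  0.1164] F [ 0.95 -0.18 -1.94] w 0.02 g 20.0 yaw_y 24.98 tilt [-2.e-04  0.e+00 -1.e+00]
(.532,-.1937,.2) total scaled [ 0.000e+00 -1.000e-04 -4.182e-01] dist 0.084
```

Call:
play_rows(claw=[1, 1, 1, 1, 1, 1, 1, 1], delta_pos=[[0, 0, -0.07], [0, 0, -0.12], [0, 0, -0.12], [0, 0, -0.11], [0.1, 0.046, 0], [0.2, 0.0925, 0], [0.2, 0.0925, 0], [0.2, 0.0925, 0]], delta_rot=[[0, 0, 0], [0, 0, 0], [0, 0, 0], [0, 0, 0], [0, 0, 0], [0, 0, 0], [0, 0, 0], [0, 0, 0]])

```text
time: 7.6
ee_pos: [0.5315, -0.0379, 0.2016]
eef_rot: [0.538, 0.843, 0.0, 0.0]
ft_force: [1.7, 0.7, -1.4]
width: 0.0199
grip_force: 20.0
```

Call:
play_rows(claw=[1, 1, 1, 1, 1, 1, 1, 1], delta_pos=[[0.2, 0.0925, 0], [0.2, 0.0925, 0], [0.2, 0.0925, 0], [0.2, 0.0925, 0], [0.2, 0.0925, 0], [0.2, 0.0925, 0], [0.1, 0.046, 0], [0, 0, 0]], delta_rot=[[0, 0, 0], [0, 0, 0], [0, 0, 0], [0, 0, 0], [0, 0, 0], [0, 0, 0], [0, 0, 0], [0, 0, 0]])

```text
time: 8.4
ee_pos: [0.5295, 0.2516, 0.201]
eef_rot: [0.535, 0.845, 0.0, -0.0]
ft_force: [-0.5, 0.5, -1.8]
width: 0.0202
grip_force: 20.0
```

```bash
python3 go.py "(.5308,.2764,.1384)"
python3 - <<'E'
from bench import r
import cv2,numpy as np,pickle
from h import *
d={n:r.camera(n) for n in("scene","top")};pickle.dump(d,open("c2.pkl","wb"))
T=pickle.load(open("c1.pkl","rb"))["top"];p=[.56287,.19516,.02644]
def W(M): M=np.float64(M)/1000;c,s=np.cos(p[2]),np.sin(p[2]);return np.c_[M[:,0]*c-M[:,1]*s+p[0],M[:,0]*s+M[:,1]*c+p[1],M[:,2]]
k=5;im=cv2.resize(T["pixels"][155:265,110:222,::-1],None,fx=k,fy=k,interpolation=cv2.INTER_CUBIC)
def dr(M,col,cl=False): cv2.polylines(im,[np.int32(((proj(T,W(M))-[110,155]+.5)*k-.5)*8)],cl,col,1,cv2.LINE_AA,3)
dr([[90,90,60],[90,-90,60],[-90,-90,60],[-90,90,60]],(0,255,255),True)
dr([[-30,84,56],[-30,10,56],[10,-30,56],[84,-30,56]],(0,0,255))
a=np.linspace(0,6.3,40);dr(np.c_[40+16*np.cos(a),40+16*np.sin(a),62+0*a],(255,0,0));dr(np.c_[-66+4.5*np.cos(a),70+4.5*np.sin(a),72+0*a],(255,0,0))
S=d["scene"];b=cv2.resize(S["pixels"][100:205,240:300,::-1],None,fx=4,fy=4,interpolation=cv2.INTER_CUBIC)
H=np.zeros((560,800,3),np.uint8);H[:550,:560]=im;H[:420,560:800]=b;cv2.imwrite("pics/ov.png",H)
E
```

```text
t 8.4 p [0.5295 0.2516 0.201 ] F [-0.5   0.54 -1.77] w 0.0202 g 20.0 yaw_y 25.33 tilt [-3.0e-04  1.3e-03 -1.0e+00]
(.5308,.2764,.1384) total scaled [0.109  0.0588 0.313 ] dist 0.067
```

View pics/ov.png

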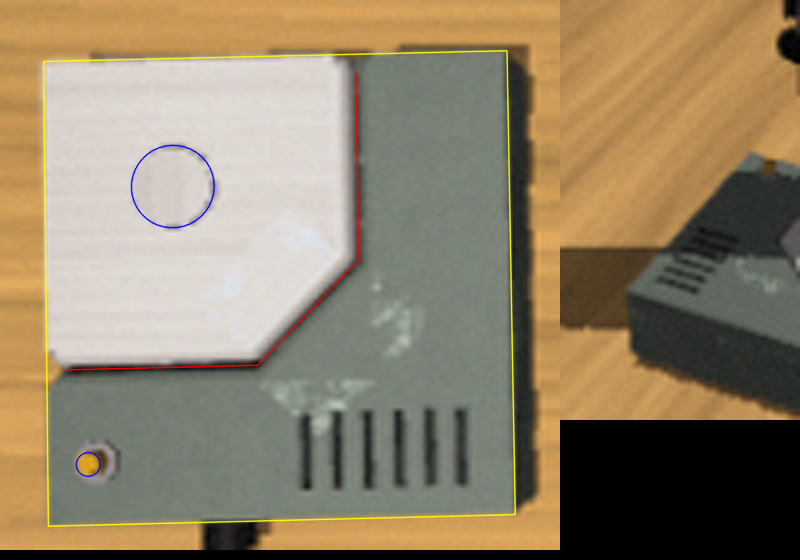

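The overlay shows the predicted outline, pad (173,186), stud (88,464) and seam (red, along the dark groove from (68,370) through (260,365) and (357,262) to (355,70)) all on their image features. Check the camera-to-robot offset with the held probe.

Run:
```python
import cv2,numpy as np,pickle
from h import *
d=pickle.load(open("c2.pkl","rb"));H=np.zeros((560,800,3),np.uint8)
t=np.array([.5295,.2516,.201]);o=t+[0,0,-.0264]
a=np.linspace(0,6.3,40);C=np.c_[.022*np.cos(a),.022*np.sin(a),0*a]
for n,x0 in(("top",0),("scene",400)):
    c=d[n];u=proj(c,o[None])[0];u0=np.int32(u)-[28,40 if n=="top" else 30]
    u0=np.maximum(u0,0);k=7
    im=cv2.resize(c["pixels"][u0[1]:u0[1]+80,u0[0]:u0[0]+57,::-1],None,fx=k,fy=k,interpolation=cv2.INTER_CUBIC)
    im=np.clip(im.astype(float)*1.8,0,255).astype(np.uint8)
    for P in(o+C,o+C+[0,0,.006],np.array([o+[0,0,-.06],o+[0,0,-.045]])):
        cv2.polylines(im,[np.int32(((proj(c,P)-u0+.5)*k-.5)*8)],False,(0,0,255),1,cv2.LINE_AA,3)
    im=im[:,:399];H[:im.shape[0],x0:x0+im.shape[1]]=im
cv2.imwrite("pics/held.png",H)
```

```text
(no output)
```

View pics/held.png

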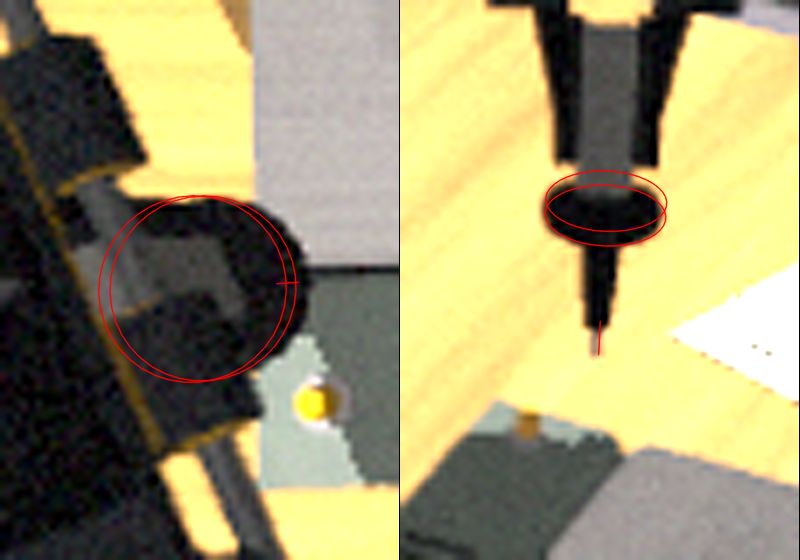

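The picture shows, on the left (top camera, taken while settling), the collar edge about 1.6 px beyond the prediction. On the right (scene camera), collar and tip (597,355) lie on the prediction within 0.3 px. So camera and robot agree to 1–2 mm. Hover just over the seam start, then settle.

Call:
play_rows(claw=[1, 1, 1, 1, 1, 1], delta_pos=[[0.05, 0.023, 0.08], [0.05, 0.023, 0.08], [0.033, 0.016, 0.085], [0, 0, 0], [0, 0, 0], [0, 0, 0]], delta_rot=[[0, 0, 0], [0, 0, 0], [0, 0, 0], [0, 0, 0], [0, 0, 0], [0, 0, 0]])

```text
time: 9.1
ee_pos: [0.5312, 0.276, 0.152]
eef_rot: [0.538, 0.843, 0.0, 0.0]
ft_force: [-0.2, -0.1, -0.5]
width: 0.0198
grip_force: 20.0
```

```bash
python3 go.py "(.5308,.2764,.1384)"
python3 - <<'E'
from bench import r
import cv2,numpy as np,pickle
from h import *
s=r.read_state();d={"scene":r.camera("scene")};s2=r.read_state();d["top"]=r.camera("top");print(s2["ee_pos"].round(4),s2["ft_force"].round(2));pickle.dump((d,s2),open("c3.pkl","wb"))
p=[.56287,.19516,.02644]
def W(M): M=np.float64(M)/1000;c,s=np.cos(p[2]),np.sin(p[2]);return np.c_[M[:,0]*c-M[:,1]*s+p[0],M[:,0]*s+M[:,1]*c+p[1],M[:,2]]
H=np.zeros((600,800,3),np.uint8)
a=np.linspace(0,6.3,40);C=np.c_[.022*np.cos(a),.022*np.sin(a),0*a]
for n,st,x0 in(("top",s2,0),("scene",s,400)):
    c=d[n];o=st["ee_pos"]+[0,0,-.0264];tip=o-[0,0,.06]
    u=proj(c,tip[None])[0];k=8 if n=="scene" else 7;w=400//k;u0=np.int32(u)-([38,40] if n=="top" else [18,35])
    h=600//k;im=cv2.resize(c["pixels"][u0[1]:u0[1]+h,u0[0]:u0[0]+w,::-1],None,fx=k,fy=k,interpolation=cv2.INTER_CUBIC)
    im=np.clip(im.astype(float)*1.6,0,255).astype(np.uint8)
    def dr(P,col): cv2.polylines(im,[np.int32(((proj(c,P)-u0+.5)*k-.5)*8)],False,col,1,cv2.LINE_AA,3)
    dr(np.array([tip,tip+[0,0,.015]]),(0,0,255));dr(o+C,(0,0,255))
    dr(W([[-30,84,56],[-30,10,56],[10,-30,56]]),(0,255,0));dr(W([[90,90,60],[-90,90,60],[-90,-90,60]]),(0,255,255))
    H[:im.shape[0],x0:x0+im.shape[1]]=im
cv2.imwrite("pics/hover.png",H)
E
```

```text
t 9.1 p [0.5312 0.276  0.152 ] F [-0.25 -0.1  -0.48] w 0.0198 g 20.0 yaw_y 24.94 tilt [ 8.e-04  3.e-04 -1.e+00]
(.5308,.2764,.1384) total scaled [ 0.0028 -0.001   0.068 ] dist 0.014
[0.5313 0.276  0.1522] [-0.04 -0.07 -1.05]
```

View pics/hover.png

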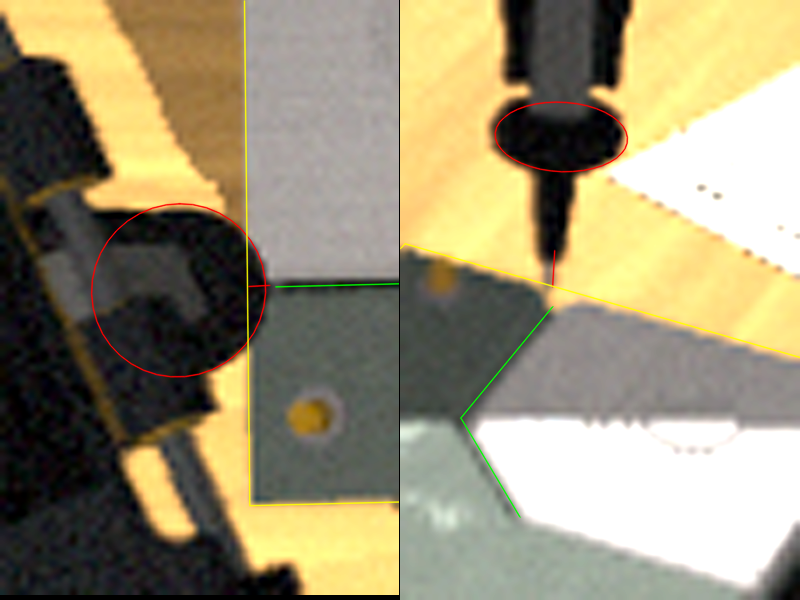

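In the scene crop the tip (550,292) hangs right over the groove's end (550,308), within about 1 px of the predictions. Touch down and feel the sideways force.

Call:
play_rows(claw=[1, 1, 1, 1, 1, 1], delta_pos=[[0.002, 0, 0.025], [0, 0, 0.02], [0, 0, 0.013], [0, 0, 0.01], [0, 0, 0], [0, 0, 0]], delta_rot=[[0, 0, 0], [0, 0, 0], [0, 0, 0], [0, 0, 0], [0, 0, 0], [0, 0, 0]])

```text
time: 9.8
ee_pos: [0.5307, 0.2767, 0.1381]
eef_rot: [0.537, 0.843, 0.0, 0.0]
ft_force: [0.8, -0.5, 0.1]
width: 0.0202
grip_force: 20.0
```

Call:
play_rows(claw=[1, 1], delta_pos=[[0, 0, 0], [0, 0, 0]], delta_rot=[[0, 0, 0], [0, 0, 0]])

```text
time: 10.0
ee_pos: [0.5307, 0.2768, 0.1381]
eef_rot: [0.537, 0.843, 0.0, 0.0]
ft_force: [1.4, -0.3, 0.4]
width: 0.0199
grip_force: 20.0
```

```bash
python3 go.py "(.5308,.2764,.1384)"
python3 - <<'E'
from bench import r
print(r.read_state()["torque"].round(3),[r.read_state()["ft_force"].round(2) for _ in range(3)])
E
```

```text
t 10.0 p [0.5307 0.2768 0.1381] F [ 1.42 -0.31  0.44] w 0.0199 g 20.0 yaw_y 24.99 tilt [ 3.e-04  3.e-04 -1.e+00]
(.5308,.2764,.1384) total scaled [-0.0021 -0.0003 -0.0017] dist 0.001
[-0.027 -0.306  0.003] [array([ 1.42, -0.31,  0.44]), array([ 1.42, -0.31,  0.44]), array([ 1.42, -0.31,  0.44])]
```

Call:
play_rows(claw=[1, 1, 1, 1], delta_pos=[[-0.002, 0.0045, 0], [0, 0, 0], [0, 0, 0], [0, 0, 0]], delta_rot=[[0, 0, 0], [0, 0, 0], [0, 0, 0], [0, 0, 0]])

```text
time: 10.4
ee_pos: [0.5316, 0.2768, 0.1379]
eef_rot: [0.537, 0.843, 0.0, 0.0]
ft_force: [1.2, -0.4, -0.9]
width: 0.0197
grip_force: 20.0
```

```bash
python3 go.py; python3 -c "
from bench import r
print(r.read_state()['torque'].round(3))"
```

```text
t 10.4 p [0.5316 0.2768 0.1379] F [ 1.16 -0.35 -0.91] w 0.0197 g 20.0 yaw_y 24.99 tilt [ 1.e-04  1.e-04 -1.e+00]
[-0.007 -0.395 -0.073]
```

```bash
cat > feel.py <<'E'
from bench import r
import numpy as np,sys
F=[];Q=[]
for _ in range(int(sys.argv[1])):
    r.camera("top");s=r.read_state();F.append(s["ft_force"]);Q.append(s["torque"])
F=np.array(F);Q=np.array(Q);n=len(F)**.5
print("t",round(s["time"],2),s["ee_pos"].round(4),"F",F.mean(0).round(2),"+-",(F.std(0)/n).round(2),"Q",Q.mean(0).round(3),"+-",(Q.std(0)/n).round(3))
E
python3 feel.py 12
```

```text
t 11.0 [0.5316 0.2768 0.1379] F [ 1.44  0.43 -0.17] +- [0.17 0.1  0.12] Q [ 0.007 -0.407 -0.008] +- [0.009 0.009 0.011]
```

Call:
play_rows(claw=[1, 1, 1], delta_pos=[[-0.0017, 0.0036, 0], [0, 0, 0], [0, 0, 0]], delta_rot=[[0, 0, 0], [0, 0, 0], [0, 0, 0]])

```text
time: 11.3
ee_pos: [0.532, 0.2768, 0.1377]
eef_rot: [0.537, 0.843, -0.0, -0.0]
ft_force: [0.5, 0.2, -0.5]
width: 0.0196
grip_force: 20.0
```

```bash
python3 feel.py 6
```

```text
t 11.6 [0.5321 0.2768 0.1378] F [-0.8   0.27  0.07] +- [0.24 0.15 0.25] Q [-0.008  0.356 -0.009] +- [0.008 0.028 0.012]
```

Call:
play_rows(claw=[1, 1, 1, 1, 1, 1, 1, 1], delta_pos=[[-0.0065, -0.004, 0], [-0.0138, -0.006, 0], [-0.0138, -0.006, 0], [-0.0138, -0.006, 0], [-0.0138, -0.006, 0], [-0.0138, -0.006, 0], [-0.0138, -0.006, 0], [-0.0138, -0.006, 0]], delta_rot=[[0, 0, 0], [0, 0, 0], [0, 0, 0], [0, 0, 0], [0, 0, 0], [0, 0, 0], [0, 0, 0], [0, 0, 0]])

```text
time: 12.4
ee_pos: [0.5327, 0.2539, 0.1379]
eef_rot: [0.537, 0.843, 0.0, -0.0]
ft_force: [-1.8, 3.0, -1.4]
width: 0.0199
grip_force: 20.0
```

```bash
cat > st.py <<'E'
from bench import r
import numpy as np
s=r.read_state();p=s["ee_pos"];a=.02644;c=np.array([.5641,.19516])
q=p[:2]-c;x=q@[np.cos(a),np.sin(a)];y=q@[-np.sin(a),np.cos(a)]
print("t",round(s["time"],2),p.round(4),"casing mm",(x*1e3).round(2),(y*1e3).round(2),"F",s["ft_force"].round(2),"Q",s["torque"].round(3),"tip z free",(p[2]-.0864).round(4))
E
python3 st.py
```

```text
t 12.4 [0.5327 0.2539 0.1379] casing mm -29.84 59.57 F [-1.83  3.02 -1.4 ] Q [ 0.712  0.369 -0.003] tip z free 0.0515
```

Call:
play_rows(claw=[1, 1, 1, 1, 1, 1, 1, 1], delta_pos=[[-0.0134, -0.0068, 0], [-0.0136, -0.0064, 0], [-0.0138, -0.006, 0], [-0.0138, -0.006, 0], [-0.0138, -0.006, 0], [-0.0138, -0.006, 0], [-0.0138, -0.006, 0], [-0.0138, -0.006, 0]], delta_rot=[[0, 0, 0], [0, 0, 0], [0, 0, 0], [0, 0, 0], [0, 0, 0], [0, 0, 0], [0, 0, 0], [0, 0, 0]])

```text
time: 13.2
ee_pos: [0.5332, 0.2299, 0.1379]
eef_rot: [0.537, 0.843, 0.0, 0.0]
ft_force: [0.0, 3.6, -0.5]
width: 0.0199
grip_force: 20.0
```

```bash
python3 st.py
```

```text
t 13.2 [0.5332 0.2299 0.1379] casing mm -30.02 35.59 F [ 0.04  3.57 -0.49] Q [ 0.726 -0.046 -0.001] tip z free 0.0515
```

Call:
play_rows(claw=[1, 1, 1, 1, 1, 1, 1, 1], delta_pos=[[-0.0138, -0.006, 0], [-0.0138, -0.006, 0], [-0.0138, -0.006, 0], [-0.0138, -0.006, 0], [-0.0138, -0.006, 0], [-0.0138, -0.006, 0], [-0.0138, -0.006, 0], [-0.012, -0.005, 0]], delta_rot=[[0, 0, 0], [0, 0, 0], [0, 0, 0], [0, 0, 0], [0, 0, 0], [0, 0, 0], [0, 0, 0], [0, 0, 0]])

```text
time: 14.0
ee_pos: [0.5338, 0.2059, 0.1378]
eef_rot: [0.537, 0.843, -0.0, 0.0]
ft_force: [1.9, 1.2, -0.0]
width: 0.0197
grip_force: 20.0
```

```bash
python3 st.py
```

```text
t 14.0 [0.5338 0.2059 0.1378] casing mm -30.01 11.51 F [ 1.89  1.17 -0.03] Q [ 0.279 -0.419  0.07 ] tip z free 0.0514
```

Call:
play_rows(claw=[1, 1, 1, 1, 1], delta_pos=[[-0.0088, 0.005, 0], [-0.014, 0.0055, 0], [-0.014, 0.0055, 0], [-0.014, 0.0055, 0], [-0.014, 0.0055, 0]], delta_rot=[[0, 0, 0], [0, 0, 0], [0, 0, 0], [0, 0, 0], [0, 0, 0]])

```text
time: 14.5
ee_pos: [0.544, 0.1966, 0.1376]
eef_rot: [0.537, 0.843, -0.0, -0.0]
ft_force: [-4.1, 1.2, -0.5]
width: 0.02
grip_force: 20.0
```

```bash
cat >> st.py <<'E'
F=np.array([-s["torque"][1],s["torque"][0]])/.28
n=np.array([.688,.7256]);d=np.array([.7256,-.6881]);print("x+y",(1e3*(x+y)).round(2),"F from torque",F.round(2),"leg2 normal",(F@n).round(2),"along",(F@d).round(2))
E
python3 st.py
```

```text
t 14.5 [0.544  0.1966 0.1376] casing mm -20.07 1.96 F [-4.07  1.23 -0.48] Q [ 0.292  0.992 -0.033] tip z free 0.0512
x+y -18.11 F from torque [-3.54  1.04] leg2 normal -1.68 along -3.29
```

Call:
play_rows(claw=[1, 1, 1, 1, 1, 1], delta_pos=[[-0.0143, 0.0047, 0], [-0.0143, 0.0048, 0], [-0.014, 0.0055, 0], [-0.014, 0.0055, 0], [-0.014, 0.0055, 0], [-0.014, 0.0055, 0]], delta_rot=[[0, 0, 0], [0, 0, 0], [0, 0, 0], [0, 0, 0], [0, 0, 0], [0, 0, 0]])

```text
time: 15.1
ee_pos: [0.5571, 0.1842, 0.1379]
eef_rot: [0.537, 0.843, 0.0, -0.0]
ft_force: [-1.6, 0.4, -0.4]
width: 0.0203
grip_force: 20.0
```

```bash
python3 st.py
```

```text
t 15.1 [0.5571 0.1842 0.1379] casing mm -7.28 -10.82 F [-1.64  0.43 -0.43] Q [ 0.262  0.882 -0.071] tip z free 0.0515
x+y -18.11 F from torque [-3.15  0.94] leg2 normal -1.49 along -2.93
```

Call:
play_rows(claw=[1, 1, 1, 1], delta_pos=[[-0.0144, 0.0044, 0], [-0.0144, 0.0044, 0], [-0.014, 0.0055, 0], [-0.014, 0.0055, 0]], delta_rot=[[0, 0, 0], [0, 0, 0], [0, 0, 0], [0, 0, 0]])

```text
time: 15.5
ee_pos: [0.5657, 0.1757, 0.138]
eef_rot: [0.537, 0.843, 0.0, 0.0]
ft_force: [-1.0, 2.4, -0.0]
width: 0.02
grip_force: 20.0
```

```bash
python3 st.py
```

```text
t 15.5 [0.5657 0.1757 0.138 ] casing mm 1.05 -19.51 F [-0.96  2.42 -0.01] Q [0.511 0.489 0.061] tip z free 0.0516
x+y -18.47 F from torque [-1.75  1.82] leg2 normal 0.12 along -2.52
```

Call:
play_rows(claw=[1, 1, 1, 1, 1, 1, 1, 1], delta_pos=[[-0.014, 0.0055, 0], [-0.014, 0.0055, 0], [-0.014, 0.0055, 0], [-0.014, 0.0055, 0], [-0.008, 0.0117, 0], [-0.006, 0.0138, 0], [-0.006, 0.0138, 0], [-0.006, 0.0138, 0]], delta_rot=[[0, 0, 0], [0, 0, 0], [0, 0, 0], [0, 0, 0], [0, 0, 0], [0, 0, 0], [0, 0, 0], [0, 0, 0]])

```text
time: 16.3
ee_pos: [0.586, 0.1671, 0.1377]
eef_rot: [0.537, 0.843, -0.0, -0.0]
ft_force: [-1.8, 1.2, -0.9]
width: 0.0201
grip_force: 20.0
```

```bash
python3 st.py
```

```text
t 16.3 [0.586  0.1671 0.1377] casing mm 21.18 -28.65 F [-1.8   1.24 -0.85] Q [0.231 0.81  0.018] tip z free 0.0513
x+y -7.48 F from torque [-2.89  0.82] leg2 normal -1.39 along -2.67
```

Call:
play_rows(claw=[1, 1, 1, 1, 1, 1, 1, 1], delta_pos=[[-0.0056, 0.014, 0], [-0.0056, 0.014, 0], [-0.006, 0.0138, 0], [-0.006, 0.0138, 0], [-0.006, 0.0138, 0], [-0.006, 0.0138, 0], [-0.006, 0.0138, 0], [-0.006, 0.0138, 0]], delta_rot=[[0, 0, 0], [0, 0, 0], [0, 0, 0], [0, 0, 0], [0, 0, 0], [0, 0, 0], [0, 0, 0], [0, 0, 0]])

```text
time: 17.1
ee_pos: [0.6101, 0.1679, 0.1378]
eef_rot: [0.537, 0.843, -0.0, -0.0]
ft_force: [-1.5, -0.5, 0.5]
width: 0.0196
grip_force: 20.0
```

```bash
python3 st.py
```

```text
t 17.1 [0.6101 0.1679 0.1378] casing mm 45.31 -28.44 F [-1.53 -0.45  0.51] Q [-0.07   0.759  0.001] tip z free 0.0514
x+y 16.86 F from torque [-2.71 -0.25] leg2 normal -2.05 along -1.79
```

Balanced. Remaining about 36 mm to the end.

Call:
play_rows(claw=[1, 1, 1, 1, 1, 1, 1, 1], delta_pos=[[-0.006, 0.0138, 0], [-0.006, 0.0138, 0], [-0.006, 0.0138, 0], [-0.006, 0.0138, 0], [-0.006, 0.0138, 0], [-0.006, 0.0138, 0], [-0.006, 0.0138, 0], [-0.006, 0.0138, 0]], delta_rot=[[0, 0, 0], [0, 0, 0], [0, 0, 0], [0, 0, 0], [0, 0, 0], [0, 0, 0], [0, 0, 0], [0, 0, 0]])

```text
time: 17.9
ee_pos: [0.6342, 0.1686, 0.1378]
eef_rot: [0.537, 0.843, 0.0, -0.0]
ft_force: [-2.4, -0.2, -0.4]
width: 0.0198
grip_force: 20.0
```

```bash
python3 st.py
```

```text
t 17.9 [0.6342 0.1686 0.1378] casing mm 69.41 -28.37 F [-2.42 -0.2  -0.36] Q [-0.042  0.781 -0.023] tip z free 0.0514
x+y 41.04 F from torque [-2.79 -0.15] leg2 normal -2.03 along -1.92
```

Call:
play_rows(claw=[1, 1, 1, 1, 1, 1], delta_pos=[[-0.006, 0.0138, 0], [-0.006, 0.0138, 0], [-0.006, 0.0138, 0], [-0.006, 0.0138, 0], [-0.001, 0.0023, 0], [0, 0, 0]], delta_rot=[[0, 0, 0], [0, 0, 0], [0, 0, 0], [0, 0, 0], [0, 0, 0], [0, 0, 0]])

```text
time: 18.5
ee_pos: [0.6471, 0.169, 0.1381]
eef_rot: [0.537, 0.843, 0.0, 0.0]
ft_force: [-0.0, 0.2, -0.6]
width: 0.0198
grip_force: 20.0
```

```bash
python3 st.py; python3 go.py "(.532,-.1937,.2016)"
```

```text
t 18.5 [0.6471 0.169  0.1381] casing mm 82.31 -28.38 F [-0.02  0.21 -0.64] Q [0.19  0.036 0.02 ] tip z free 0.0517
x+y 53.93 F from torque [-0.13  0.68] leg2 normal 0.4 along -0.56
t 18.5 p [0.6471 0.169  0.1381] F [-0.02  0.21 -0.64] w 0.0198 g 20.0 yaw_y 24.98 tilt [ 1.2e-03  3.0e-04 -1.0e+00]
(.532,-.1937,.2016) total scaled [-1.4006 -1.2873 -0.3189] dist 0.386
```

Call:
play_rows(claw=[1, 1, 1, 1, 1, 1, 1, 1], delta_pos=[[0, 0, -0.04], [0, 0, -0.1], [0, 0, -0.1], [0, 0, -0.08], [-0.08, -0.0735, 0], [-0.16, -0.147, 0], [-0.16, -0.147, 0], [-0.16, -0.147, 0]], delta_rot=[[0, 0, 0], [0, 0, 0], [0, 0, 0], [0, 0, 0], [0, 0, 0], [0, 0, 0], [0, 0, 0], [0, 0, 0]])

```text
time: 19.3
ee_pos: [0.6, 0.0222, 0.2025]
eef_rot: [0.537, 0.843, 0.0, 0.0]
ft_force: [0.5, 0.1, -2.2]
width: 0.0202
grip_force: 20.0
```

Call:
play_rows(claw=[1, 1, 1, 1, 1, 1, 1, 1], delta_pos=[[-0.16, -0.147, 0], [-0.16, -0.147, 0], [-0.16, -0.147, 0], [-0.16, -0.147, 0], [-0.16, -0.147, 0], [-0.04, -0.037, 0], [0, 0, 0], [0, 0, 0]], delta_rot=[[0, 0, 0], [0, 0, 0], [0, 0, 0], [0, 0, 0], [0, 0, 0], [0, 0, 0], [0, 0, 0], [0, 0, 0]])

```text
time: 20.1
ee_pos: [0.5321, -0.1924, 0.2021]
eef_rot: [0.537, 0.844, 0.0, 0.0]
ft_force: [0.5, 0.4, -2.0]
width: 0.0202
grip_force: 20.0
```

```bash
python3 go.py "(.532,-.1937,.1164)"
python3 - <<'E'
from bench import r
import numpy as np,cv2,pickle
from h import *
s=r.read_state();c=r.camera("scene");pickle.dump((c,s),open("c4.pkl","wb"))
# probe-tilt check: nose axis in scene, by dark columns between collar and tip
for nm,cc,p in(("before",pickle.load(open("c3.pkl","rb"))[0]["scene"],np.array([.5312,.276,.152])),("now",c,s["ee_pos"])):
    g=cv2.cvtColor(cc["pixels"],cv2.COLOR_RGB2GRAY).astype(float)
    for dz in(.015,.025,.035,.045,.055):
        u=proj(cc,[p-[0,0,.0264+dz]])[0];row=g[int(round(u[1])),int(u[0])-12:int(u[0])+13];print(nm,dz,u.round(1),row[::1].astype(int))
E
```

```text
t 20.1 p [ 0.5321 -0.1924  0.2021] F [ 0.48  0.37 -1.98] w 0.0202 g 20.0 yaw_y 25.04 tilt [ 5.e-04  7.e-04 -1.e+00]
(.532,-.1937,.1164) total scaled [-0.006  -0.0036  0.4284] dist 0.086
before 0.015 [306.4 128.4] [143 151 154 154 155 157 154 159 126  57  14   8   0  11   5  41  73 155
 175 182 214 215 215 214 216]
before 0.025 [306.2 131.5] [155 159 157 157 158 162 162 161 154  93  26  15   4   0  73 153 159 159
 152 158 156 155 158 161 147]
before 0.035 [306.  134.7] [160 162 164 167 167 160 153 154 153 123  41  10  11  12 143 159 154 153
 158 159 160 156 160 158 158]
before 0.045 [305.9 137.8] [158 169 168 163 162 155 155 155 156 154 133  54   8   9  72 144 159 156
 155 157 159 160 160 162 163]
before 0.055 [305.7 140.9] [ 58  50  45  41  44  63 101 113 135 141 150 128  80 111 149 153 158 157
 160 163 166 166 167 165 160]
now 0.015 [201.4 221.2] [67 46  9  9  7  5  9 13 14  5 10 12  2  9  5  8 14  5 10 45 68 78 82 79
 77]
now 0.025 [201.9 224.9] [69 71 75 72 72 71 71 71 60 24  5 12  4  2  1 23 60 79 76 77 85 81 78 81
 82]
now 0.035 [202.5 228.6] [68 67 71 69 66 68 70 72 63 29 12  3  9 11 17 55 79 78 79 81 83 79 78 78
 73]
now 0.045 [203.  232.2] [67 64 65 68 73 76 78 76 64 27  8  4  7 16 57 85 86 83 82 74 72 71 78 80
 79]
now 0.055 [203.6 235.8] [72 78 82 78 79 82 82 82 80 80 72 66 67 71 79 78 74 74 78 75 80 81 82 83
 80]
```

No tilt of the probe seen in the numbers; lower it into the pot.

Call:
play_rows(claw=[1, 1, 1, 1, 1, 1, 1, 1], delta_pos=[[-0.006, -0.0036, 0.05], [0, 0, 0.08], [0, 0, 0.08], [0, 0, 0.08], [0, 0, 0.08], [0, 0, 0.04], [0, 0, 0.01], [0, 0, 0]], delta_rot=[[0, 0, 0], [0, 0, 0], [0, 0, 0], [0, 0, 0], [0, 0, 0], [0, 0, 0], [0, 0, 0], [0, 0, 0]])

```text
time: 20.95
ee_pos: [0.5316, -0.1946, 0.1178]
eef_rot: [0.537, 0.843, -0.0, -0.0]
ft_force: [-0.0, 0.1, -1.2]
width: 0.0198
grip_force: 20.0
```

```bash
python3 go.py "(.532,-.1937,.1164)"
```

```text
t 20.95 p [ 0.5316 -0.1946  0.1178] F [-0.    0.14 -1.24] w 0.0198 g 20.0 yaw_y 25.02 tilt [-2.e-04  0.e+00 -1.e+00]
(.532,-.1937,.1164) total scaled [0.0034 0.0037 0.0069] dist 0.002
```

Call:
play_rows(claw=[1, 1, 1, 1], delta_pos=[[0.0034, 0.0037, 0.004], [0, 0, 0.003], [0, 0, 0.001], [0, 0, 0]], delta_rot=[[0, 0, 0], [0, 0, 0], [0, 0, 0], [0, 0, 0]])

```text
time: 21.35
ee_pos: [0.5319, -0.1941, 0.1164]
eef_rot: [0.537, 0.843, 0.0, 0.0]
ft_force: [0.7, -0.6, -1.6]
width: 0.0199
grip_force: 20.0
```

```bash
python3 feel.py 4
```

```text
t 21.55 [ 0.5319 -0.1941  0.1163] F [-0.23 -0.08 -1.32] +- [0.34 0.24 0.27] Q [-0.06   0.038  0.007] +- [0.015 0.018 0.014]
```

Call:
play_rows(claw=[1, 1, 1, 1], delta_pos=[[0, 0, 0.003], [0, 0, 0.003], [0, 0, 0], [0, 0, 0]], delta_rot=[[0, 0, 0], [0, 0, 0], [0, 0, 0], [0, 0, 0]])

```text
time: 21.95
ee_pos: [0.532, -0.1941, 0.1163]
eef_rot: [0.537, 0.843, 0.0, 0.0]
ft_force: [-5.9, 1.7, 11.7]
width: 0.0198
grip_force: 20.0
```

```bash
python3 feel.py 4
```

```text
t 22.15 [ 0.5319 -0.1941  0.1163] F [-5.35  2.53 12.01] +- [0.15 0.2  0.07] Q [ 0.332  1.403 -0.034] +- [0.001 0.011 0.026]
```

The collar is on the rim. Relieve the load, open and withdraw.

Call:
play_rows(claw=[1, 1, 0.6, 0.4, 0.3, 0.3, 0.3, 0.3], delta_pos=[[0, 0, -0.005], [0, 0, 0], [0, 0, 0], [0, 0, 0], [0, 0, 0], [0, 0, 0], [0, 0, 0], [0, 0, 0]], delta_rot=[[0, 0, 0], [0, 0, 0], [0, 0, 0], [0, 0, 0], [0, 0, 0], [0, 0, 0], [0, 0, 0], [0, 0, 0]])

```text
time: 22.95
ee_pos: [0.5319, -0.194, 0.116]
eef_rot: [0.537, 0.843, 0.0, -0.0]
ft_force: [-0.6, -0.3, 0.2]
width: 0.0576
grip_force: 0.0
```

Call:
play_rows(claw=[0.3, 0.3, 0.3, 0.3, 0.3, 0.3, 0.3], delta_pos=[[0, 0, -0.05], [0, 0, -0.15], [0, 0, -0.2], [0, 0, -0.2], [0, 0, -0.2], [0, 0, 0], [0, 0, 0]], delta_rot=[[0, 0, 0], [0, 0, 0], [0, 0, 0], [0, 0, 0], [0, 0, 0], [0, 0, 0], [0, 0, 0]])

```text
time: 23.65
ee_pos: [0.5322, -0.1942, 0.2772]
eef_rot: [0.537, 0.843, 0.001, 0.001]
ft_force: [0.0, -1.1, 0.1]
width: 0.0609
grip_force: 0.0
```

```bash
python3 go.py
python3 - <<'E'
from bench import r
import numpy as np,cv2,pickle
d=pickle.load(open("c0.pkl","rb"));S=r.camera("scene")["pixels"];T=r.camera("top")["pixels"]
def diff(a,b,x,y,w,h): return np.abs(a[y:y+h,x:x+w].astype(int)-b[y:y+h,x:x+w]).max(2)
A=d["scene"]["pixels"];B=d["top"]["pixels"]
for n,a,b,bx in(("pot+grip",A,S,(180,215,50,75)),("grip",A,S,(190,215,22,35)),("mug",A,S,(322,225,45,55)),("tester",A,S,(340,168,75,70)),("driver",A,S,(185,192,50,28)),("green",A,S,(155,250,28,45)),("mugT",B,T,(245,78,62,55)),("testerT",B,T,(118,72,116,68)),("driverT",B,T,(265,255,25,65))):
    q=diff(a,b,*bx);print(n,q.mean().round(1),(q>40).mean().round(3))
# grip-edge position along rows, before/now
for im in(A,S):
    g=cv2.cvtColor(im,cv2.COLOR_RGB2GRAY)
    for y in(230,240):print(y,g[y,190:216])
E
```

```text
t 23.65 p [ 0.5322 -0.1942  0.2772] F [ 0.02 -1.13  0.11] w 0.0609 g 0.0 yaw_y 24.98 tilt [ 2.1e-03 -2.0e-04 -1.0e+00]
pot+grip 38.8 0.34
grip 44.9 0.496
mug 16.5 0.0
tester 15.7 0.003
driver 35.6 0.256
green 16.6 0.0
mugT 30.4 0.007
testerT 22.8 0.001
driverT 34.3 0.217
230 [142 139 139 137 137 125  78  48  43  44  47  42  40  46  48  40  32  29
 106 152 162 155 150 150 152 161]
240 [157 160 160 158 159 146  98  52  42  41  46  43  44  45  41  44  40  38
  33  23  16  16  17  14  41  87]
230 [74 67 71 69 60 52 49 51 47 51 47 53 47 53 52 44 37 46 72 82 82 80 72 72
 74 76]
240 [77 83 80 81 83 74 56 40 50 52 49 53 48 54 53 51 43 36 34 22  1  9  6 15
 17 41]
```

Call:
play_rows(claw=[0.3, 0.3, 0.3, 0.3, 0.3, 0.3, 0.3, 0.3], delta_pos=[[0.2, 0.09, 0], [0.2, 0.09, 0], [0.2, 0.09, 0], [0.2, 0.09, 0], [0.2, 0.09, 0], [0.2, 0.09, 0], [0.2, 0.09, 0], [0.2, 0.09, 0]], delta_rot=[[0, 0, 0], [0, 0, 0], [0, 0, 0], [0, 0, 0], [0, 0, 0], [0, 0, 0], [0, 0, 0], [0, 0, 0]])

```text
time: 24.55
ee_pos: [0.5263, 0.1584, 0.2748]
eef_rot: [0.537, 0.843, -0.001, -0.001]
ft_force: [0.7, -0.3, 0.1]
width: 0.0611
grip_force: 0.0
```

Call:
play_rows(claw=[0.3, 0.3], delta_pos=[[0, 0, 0], [0, 0, 0]], delta_rot=[[0, 0, 0], [0, 0, 0]])

```text
time: 24.75
ee_pos: [0.5265, 0.1574, 0.2746]
eef_rot: [0.536, 0.844, -0.001, -0.001]
ft_force: [-0.0, -0.9, -0.7]
width: 0.0612
grip_force: 0.0
```

Run:
```python
from bench import r
import numpy as np,cv2,pickle
d=pickle.load(open("c0.pkl","rb"));S=r.camera("scene")["pixels"];T=r.camera("top")["pixels"]
A=d["scene"]["pixels"];B=d["top"]["pixels"]
for n,a,b,(x,y,w,h) in(("grip",A,S,(190,215,22,35)),("pot",A,S,(180,215,50,75)),("gripT",B,T,(345,205,45,45)),("driver",A,S,(185,192,50,28)),("mugT",B,T,(245,78,62,55)),("testerT",B,T,(118,72,116,68)),("driverT",B,T,(265,255,25,65))):
    q=np.abs(a[y:y+h,x:x+w].astype(int)-b[y:y+h,x:x+w]).max(2);print(n,q.mean().round(1),(q>40).mean().round(3))
for im in(A,S):
    g=cv2.cvtColor(im,cv2.COLOR_RGB2GRAY)
    for y in(222,230,240):print(y,g[y,190:216])
```

```text
grip 8.5 0.049
pot 5.2 0.01
gripT 22.3 0.007
driver 7.0 0.043
mugT 29.2 0.001
testerT 21.8 0.0
driverT 27.9 0.002
222 [142 138 140 143 144 129  93 102  98  98  96 100  98  98  96  79  51 106
 151 158 159 157 159 157 158 156]
230 [142 139 139 137 137 125  78  48  43  44  47  42  40  46  48  40  32  29
 106 152 162 155 150 150 152 161]
240 [157 160 160 158 159 146  98  52  42  41  46  43  44  45  41  44  40  38
  33  23  16  16  17  14  41  87]
222 [142 143 139 146 139 118  97  97  94 100  99 102  96  98  87  60  79 132
 154 155 159 159 160 156 158 156]
230 [139 140 141 135 123  86  46  41  47  46  43  45  44  45  42  38  27  66
 135 164 163 157 156 152 151 158]
240 [160 161 159 159 160 150 103  46  44  43  45  45  47  42  43  41  41  34
  28  21  12  11  14  14  40  92]
```

Run:
```python
from bench import r
import numpy as np,cv2,pickle
d=pickle.load(open("c0.pkl","rb"));cs=[r.camera("scene")["pixels"] for _ in range(6)];ct=[r.camera("top")["pixels"] for _ in range(6)]
S=np.mean(cs,0);T=np.mean(ct,0);A=d["scene"]["pixels"].astype(float);B=d["top"]["pixels"].astype(float)
def edge(row,th,rev=False):
    i=np.arange(len(row));k=np.where((row[:-1]-th)*(row[1:]-th)<=0)[0];k=k[-1] if rev else k[0]
    return k+(row[k]-th)/(row[k]-row[k+1]+1e-9)
for y in range(221,252,2):
    o=[]
    for im in(A,S):
        g=im.mean(2)[y,185:235];o+= [185+edge(g[:16],85 if y>225 else 118),185+edge(g[12:],85,True)+12]
    print(y,np.round(o,2))
def top(im):
    h=im[218:246,364:392];g=h.mean(2);sat=h.max(2)-h.min(2);m=(g>80)&(sat<35);yy,xx=np.nonzero(m);return xx.mean()+364,yy.mean()+218,m.sum()
print(top(B),top(T))
```

```text
221 [194.98 206.53 194.83 205.62]
223 [195.1  206.87 194.4  206.4 ]
225 [194.06 207.4  193.94 206.49]
227 [195.19 207.48 194.6  206.74]
229 [195.56 207.73 194.66 207.19]
231 [195.75 208.15 195.25 207.34]
233 [196.35 208.43 195.71 207.68]
235 [196.55 208.71 195.84 207.92]
237 [196.83 208.98 196.4  208.48]
239 [196.89 213.72 196.6  213.69]
241 [195.05 216.53 195.05 216.46]
243 [192.68 217.9  192.71 217.89]
245 [191.29 218.88 191.3  218.91]
247 [190.49 219.49 190.49 219.46]
249 [190.21 219.71 190.22 219.69]
251 [190.38 219.77 190.38 219.76]
(np.float64(377.725), np.float64(230.0), np.int64(120)) (np.float64(378.13385826771656), np.float64(230.50393700787401), np.int64(127))
```

The probe sits upright, shifted only about 1 mm in its pot, and the other objects are unmoved. Handing in.

```bash
python3 -c "
from bench import r
print(r.close_job())"
```

```text
the job is handed in; nothing more can be done
None
```

I pressed the hatch down to its hard stop, drew the probe along the whole seam at about 3 cm/s in one pass with no lift commanded, and hung it upright in its pot (about 1 mm from its first spot); camera checks show the mug, screwdriver and tester unmoved, and I handed the job in at about 25 s (the hand-in gave no verdict).

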